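# Feed the jig block to the polishing wheel with the push stick

## Task

Take the push stick from its slanted rest and, touching the jig block only with the stick, bring the block square against the fence before it goes under the clear guard. Then feed it along the fence under the guard until it meets the stop, keeping it pressed flat against the fence, and lay the stick back in its rest. Leave the crystal point, the jar and the marble slab where they stand.

Things in the scene. Friction and masses are not known exactly. Their poses are not given: they have to be found in the camera images.
- station: Polishing station, fixed. All sizes in mm. Origin on the table; x axis = feed direction, y axis points to the fence, z up. Plywood board x -150 to 150, y -120 to 70, top (the lane) at z 18. Grey motor housing behind the fence, x 0 to 150, y 65 to 135, 235 tall. With the block home, against fence and stop, the block's origin is at x 85, y 5, z 18 in this frame.
- fence (a point): Middle of the fence's guiding face at lane height: station frame (mm) x 0, y 30, z 18. The face is the plane y = 30, looking to -y. The fence is a straight aluminium rail along the board, x -145 to 145, 20 thick, its top 28 above the lane.
- stop (a point): Middle of the stop's face at lane height: station frame (mm) x 125, y 5, z 18. The face is the plane x = 125, looking to -x. Aluminium block across the lane (y -55 to 30), its top 28 above the lane.
- guard (a point): Middle of the lower edge of the clear guard's front panel, on the feeding side: station frame (mm) x 0, y -8, z 150. The guard is a clear box over the lane, x 0 to 150, y -80 to 65, from z 150 up to z 235, open below. Under it hangs a felt wheel that does not turn, 60 in diameter, at x 55 to 115, y -2 to 12, lowest point z 76.
- jig_block: Loose wooden block, 0.2 to 0.4 kg, crystal (34 wide, 11 high) on top. mm: 80 (x) by 50 (y) by 36 high; origin: centre of underside. x = feed direction, +y face goes to the fence. Rear outer corner cut at 45 degrees: a face from x -40, y -7 to x -22, y -25; a push there presses it forward and to the fence. Starts short of the guard, 10 to 24 off the fence at its middle, up to 0.15 rad askew.
- push_stick: Push stick, 90 g; origin: centre of its rubber ball tip, 18 mm in diameter. z axis runs from ball to handle. Steel shaft 12 in diameter from the ball to 55, then wooden handle 18 by 18 square, from 55 to 130 mm from the origin. Two handle faces are square to the y axis, which is level when in the rest: grip across y.
- stick_top (a point): Middle of the top end of the stick's handle, 130 mm from the ball's centre.
- rest: Dark wooden rest (mm), fixed, on either side of the station. Origin on the table; base x -65 to 85, y -35 to 35. Stick leans in its x-z plane 35 degrees from upright: handle up towards -x, ball down on a heel plate. It lies on a bar 12 wide reaching 110 up from the ball's centre, between two cheeks 26 apart reaching 43 up. Lift it out straight up, set it back straight down.
- rest_ball (a point): Where the ball's centre lies when the stick is in the rest (x 45, z 32 in the rest's frame).
- rest_top (a point): Where the middle of the handle's top end lies when the stick is in the rest (x -29.6, z 138.5 in the rest's frame).
- crystal_point: Bystander: upright clear crystal point, 32 in diameter, 85 tall (mm); origin under its centre.
- polish_jar: Bystander: small jar, 48 in diameter, 55 tall (mm); origin under its centre.
- loose_slab: Bystander: marble slab 50 by 30 by 12 mm lying flat; origin under its centre.
Mind the look-alikes: they are no part of the job. What is shaped like the push_stick but pink or red is not meant.

How it is judged:
On the way, in this order (a step that is already met when the one before it is completed fails the run):
1. the block is square against the fence, still short of the guard (y of jig_block in the frame of station above 0.001 m and angle between the x axis of jig_block and the x axis of station, either way round below 0.08 rad and x of jig_block in the frame of station below -0.03 m), for 0.2 s.
2. the block is against the stop and the fence (x of jig_block in the frame of station above 0.08 m and y of jig_block in the frame of station above 0 m), for 0.2 s.
At the end, for the whole second after the job is handed in: The jig block lies flat on the lane within 5 mm of the stop and 5 mm of the fence and within 0.1 rad of square, at rest; the push stick lies at rest in its slanted rest, ball within 12 mm and top end within 20 mm of their places (all of step 2 and z of jig_block in the frame of station below 0.022 m and angle between the x axis of jig_block and the x axis of station, either way round below 0.1 rad and linear speed of jig_block below 0.01 m/s and distance between push_stick and rest_ball below 0.012 m and distance between stick_top and rest_top below 0.02 m and linear speed of push_stick below 0.02 m/s); the robot touches nothing.
It fails at once if the hand or arm touches the jig block (contact force between any of the fingers, the arm and jig_block above 0.5 N).
It fails at once if the block goes under the guard more than 5 mm off the fence or more than 0.1 rad askew (x of jig_block in the frame of station above -0.03 m and (y of jig_block in the frame of station below 0 m or angle between the x axis of jig_block and the x axis of station, either way round above 0.1 rad)).
It fails at once if the crystal point, the jar or the slab is moved more than 20 mm or the crystal point or jar tipped (distance of any of crystal_point, polish_jar, loose_slab from where it was at the start of the episode above 0.02 m or angle between any of crystal_point, polish_jar's own z axis and vertical above 0.5 rad).
It also fails if it takes over 72 s, if anything falls off the work surface, if the arm or the gripper's body presses on something with over 40 N, if the wrist force passes 120 N, or if a joint passes its speed limit or range.

## Robot

A 6-joint arm with a two-finger parallel gripper is mounted at the origin on the work surface. World frame = base frame: x ahead of the robot, y to its left, z up, the work surface at z = 0. Lengths are in m, angles in rad, forces in N, time in s.
With the tool pointing down it reaches from about 0.25 to 0.8 m from the base axis. Payload 3.9 kg.
Tool frame: the origin (TCP) lies on the centre line of the jaws, within the pads' length; the fingertips stand 14 mm ahead of it and the grasp point (between the pads) lies 5 mm behind it (arm.nose_length is the z of the fingertips in the tool frame, in m); z points along the fingers, y is the line along which they close (so a half turn about z gives the same grasp; the last joint's range is limited). The gripper opens to 85 mm and grips with 20 to 120 N. Pads are 22 mm wide; open, the fingers measure 114 mm over their backs; the gripper's body (76 mm by 85 mm) begins 54 mm behind the grasp point. The pads swing forward as they close: fully open they stand 13 mm farther back than shut.
Start: joints at [-1.261, 0.26, -0.138, 1.173, 0, 1.571], TCP at [0.16, -0.5, 0.245] pointing down, gripper open.
Joint ranges: [-2.78, 2.78], [-0.83, 1.72], [-1.28, 1.37], [-1.9, 2.12], [-1.57, 1.48], [-3.14, 3.14]. Speed limits (rad/s): [2.57, 2.57, 3.14, 3.14, 3.14, 3.14].

## Interface

Orientations are given as a rotation vector (axis times angle).
In Python, from station import arm, imaging gives the robot as it stands.
- The arm moves only by the shell command python3 -m creep 'ROWS'. ROWS is a JSON object of lists of equal length, an entry for each row: "rotation": the turn, a rotation vector about the tool's x, y, z in units of 5 degrees (1.0 is 5 degrees), a list of three; "dp": the shift along the tool's x, y, z in units of 40 mm (1.0 is 40 mm), a list of three; "grip": the closure, from -1 (fully open) to 1 (shut). A call has 1 to 12 rows; each row shifts and turns the commanded pose from where the row before left it, along the tool's axes as they then stand; what a row does not reach is not made up. A row lasts 1/10 s, in which the tool goes at most 50 mm and 8.59 degrees, less where a joint would pass 70% of its speed; a pose out of reach is approached as far as the arm can. A call is refused whole if a number of a shift passes 1 or a number of a turn 1, either way. A call with a gripper value outside its range is refused whole. The fingers move at their own pace and stop on an object; the grip force is fixed at half the most. Time passes only in rows, so rows that do not move let the fingers close. It gives the time, the measured TCP pose, the force, the opening and the grip force at its end, in the units of the state.
- arm.state(): the state, without advancing time (a new reading comes with each control period).
- imaging.grab_frame(name): name is "scene" or "top"; returns the picture (400x640x3 uint8, red, green, blue); there is no depth.
- imaging.camera_params(name): a dict with "mtx" (3x3 intrinsics, pixels), "pose" (4x4, takes a point from camera to world coordinates). Camera axes: x right, y down, z forward; pixel columns grow to the right and rows downward; lengths in m; the calibration is good to about 2 mm. A picture is of the moment at which its call begins. camera_params takes no time and is no camera call.
- arm.finish_job(): hands the job in; it is judged then, once.
The state is a dict: "time": time; "joint_positions": joint angles; "dq": joint speeds; "tau": joint torques, N m; "ee_pos": TCP position; "tool_rot": TCP orientation; "ft_force": force on the tool from outside, world axes, zero at the start; "ft_torque": the same for the moment, N m; "finger_gap": finger opening in m; "grip_force": force on a finger pad.
Only numpy, scipy, OpenCV 4.12 (cv2) and the standard library are available. Lean on these libraries where they do the work, as an engineer would, in place of code of your own. Each camera call takes 0.05 s, during which the arm holds its last target. There are 200 camera calls.

## Working session

There is one attempt and no reset: what is moved stays moved. The work goes in short steps, Python scripts to look and compute and a shell command to move; the robot and the scene stay as the last step left them, time stands still between calls to the robot, and variables do not carry over. Pictures are saved under pics/ and viewed, at most 10 in all, crops included, and the job is handed in when it is done.

```bash
mkdir -p pics; ls
python3 - <<'E'
from station import arm, imaging
import cv2,numpy as np
np.set_printoptions(precision=4,suppress=True)
for n in("scene","top"):
    f=imaging.grab_frame(n); cv2.imwrite(f"pics/{n}0.png",f[:,:,::-1])
    p=imaging.camera_params(n); print(n,np.array(p["mtx"]),np.array(p["pose"]))
s=arm.state();print(s)
E
```

```text
pics
scene [[445.3336   0.     314.1193]
 [  0.     445.3336 198.8018]
 [  0.       0.       1.    ]] [[ 0.7493  0.4449 -0.4905  1.0541]
 [ 0.6622 -0.4973  0.5605 -0.6159]
 [ 0.0054 -0.7448 -0.6672  0.8723]
 [ 0.      0.      0.      1.    ]]
top [[483.5013   0.     321.1487]
 [  0.     483.5013 199.9129]
 [  0.       0.       1.    ]] [[-0.0055 -0.9899  0.142   0.2788]
 [-0.9998  0.0081  0.0177 -0.0094]
 [-0.0187 -0.1419 -0.9897  1.5393]
 [ 0.      0.      0.      1.    ]]
{'time': 0.1, 'joint_positions': array([-1.261 ,  0.2606, -0.1392,  1.1727,  0.    ,  1.5708]), 'dq': array([ 0.002 ,  0.0003,  0.0029,  0.0013,  0.    , -0.0004]), 'tau': array([ -0.0013, -40.6506,  25.4528,   0.0101,  -0.    ,   0.    ]), 'ee_pos': array([ 0.1599, -0.4994,  0.2446]), 'tool_rot': array([-3.1023, -0.4844,  0.0004]), 'ft_force': array([-0.5089,  0.3482, -0.5114]), 'ft_torque': array([-0.0219, -0.0294, -0.0292]), 'grip_force': 0.0, 'finger_gap': 0.08544270003913057}
```

View pics/scene0.png

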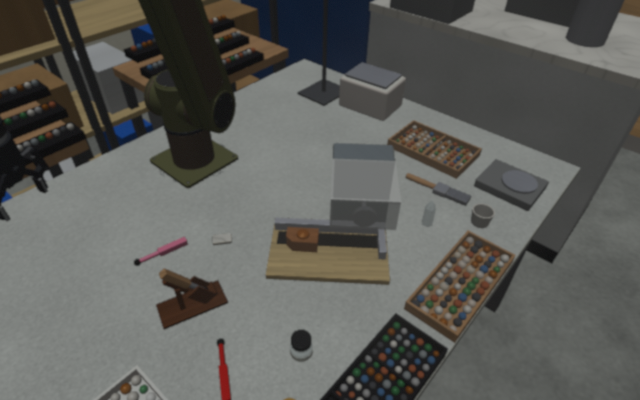

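View pics/top0.png

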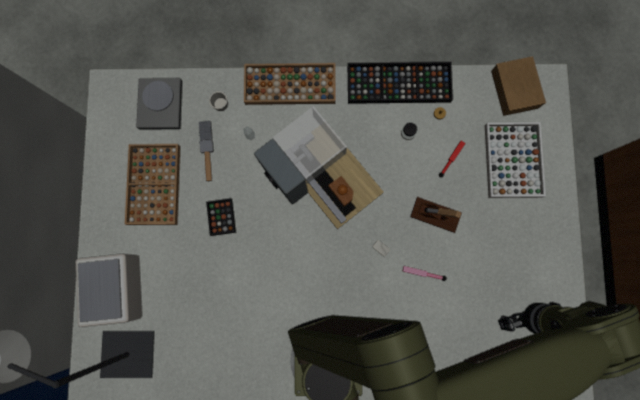

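Candidates for the stick: a wood-handled one in the dark rest (scene 183,285; top 437,212), a pink one (scene 165,250; top 425,272) and a red one (scene 224,372; top 452,160). By the description I want the one in the rest, since pink and red are excluded. Bystanders in the top view are the crystal at (249,132), the jar at (409,131) and the slab at (380,247). The block is at top (342,190). Next I'll check the choice in a close crop.

Run:
```python
import cv2,numpy as np
a=cv2.imread("pics/top0.png")[170:240,400:475]; b=cv2.imread("pics/scene0.png")[255:330,145:235]
c=cv2.imread("pics/top0.png")[105:235,245:395]; d=cv2.imread("pics/scene0.png")[200:290,258:408]
g=lambda i,w,h:cv2.convertScaleAbs(cv2.resize(i,(w,h),interpolation=cv2.INTER_CUBIC),alpha=1.6)
cv2.imwrite("pics/crop1.png",np.vstack([np.hstack([g(a,300,280),g(b,360,280)]),np.hstack([g(c,330,286),g(d,330,286)])]))
```

```text
(no output)
```

View pics/crop1.png

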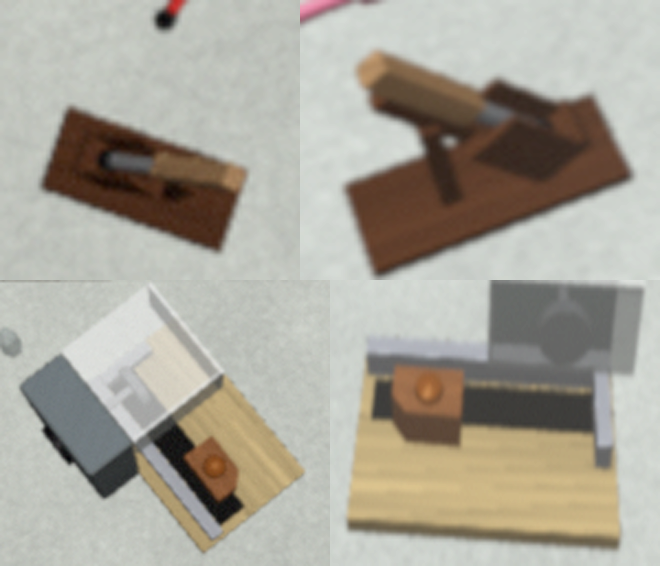

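The crop confirms it: plain wood handle with a grey shaft, in the dark rest (handle end top ≈(458,214), ball top ≈(426,210)). The block is chamfered at its rear outer corner and stands off the fence. Next I'll measure by triangulation.

```bash
cat > h.py <<'E'
import cv2,numpy as np
from scipy.spatial.transform import Rotation as R
from station import arm, imaging
np.set_printoptions(precision=4,suppress=True)
C={n:imaging.camera_params(n) for n in("scene","top")}
def ray(n,p):
    K=np.array(C[n]["mtx"]);T=np.array(C[n]["pose"])
    return T[:3,3],T[:3,:3]@np.linalg.solve(K,[p[0],p[1],1])
def plane(n,p,z):
    o,d=ray(n,p);return o+d*(z-o[2])/d[2]
def proj(n,X):
    K=np.array(C[n]["mtx"]);T=np.array(C[n]["pose"]);c=K@(T[:3,:3].T@(np.array(X)-T[:3,3]));return c[:2]/c[2]
def tri(a,b):
    (o,d),(p,e)=ray("top",a),ray("scene",b)
    s=np.linalg.lstsq(np.c_[d,-e],p-o,rcond=None)[0];u=o+s[0]*d;v=p+s[1]*e
    return (u+v)/2,np.linalg.norm(u-v)
def rigid(L,W):   # 2D local->world
    L,W=np.array(L)[:,:2],np.array(W)[:,:2];a=L-L.mean(0);b=W-W.mean(0)
    th=np.arctan2((a[:,0]*b[:,1]-a[:,1]*b[:,0]).sum(),(a*b).sum())
    M=np.array([[np.cos(th),-np.sin(th)],[np.sin(th),np.cos(th)]]);t=W.mean(0)-M@L.mean(0)
    return t,th,(L@M.T+t-W)
E
python3 - <<'E'
from h import *
ca=lambda u,v:(400+(u+.5)/4-.5,170+(v+.5)/4-.5)
cb=lambda u,v:(145+(u-300+.5)/4-.5,255+(v+.5)*75/280-.5)
cc=lambda u,v:(245+(u+.5)/2.2-.5,105+(v-280+.5)/2.2-.5)
cd=lambda u,v:(258+(u-330+.5)/2.2-.5,200+(v-280+.5)*90/286-.5)
T=[ca(42,188),ca(68,107),ca(247,168),ca(220,250)];S=[cb(595,95),cb(632,178),cb(375,275),cb(345,185)]
S=[S[0],S[1],S[2],S[3]]
L=np.array([(85,35),(85,-35),(-65,-35),(-65,35)])/1e3
W=[]
for i,(a,b) in enumerate(zip(T,[S[0],S[1],S[2],S[3]])):
    w,e=tri(a,b);W.append(w);print(L[i],w,e)
for z in(0,.008,.012):
  WT=[plane("top",a,z) for a in T];WS=[plane("scene",a,z) for a in S]
  for w in(WT,WS,WT+WS): print(z,len(w),*[np.round(q,4) for q in rigid(np.r_[L,L][:len(w)],w)[:2]],np.abs(rigid(np.r_[L,L][:len(w)],w)[2]).max())
print("stick top",tri(ca(232,178),cb(370,70)))
P=[("top",cc(205,551),(-150,70)),("top",cc(303,470),(-150,-120)),("scene",cd(348,530),(-150,-120)),("scene",cd(620,545),(150,-120))]
print(*rigid(np.array([p[2] for p in P])/1e3,[plane(p[0],p[1],.018) for p in P]))
print("jar",plane("top",(409,131),.055),"crys",tri((249,132),(429,214)),"slab",plane("top",(380,247),.012))
E
```

```text
[0.085 0.035] [ 0.4422 -0.2643  0.0091] 0.0007818160403441785
[ 0.085 -0.035] [ 0.5067 -0.2887  0.0057] 0.0035767352427254658
[-0.065 -0.035] [ 0.4563 -0.4277  0.0095] 0.0033822293442769273
[-0.065  0.035] [ 0.3914 -0.4031  0.0109] 0.0032571007471016073
0 4 [ 0.4474 -0.3562] 1.2246 0.0011165478058309253
0 4 [ 0.4384 -0.3538] 1.2041 0.0010377813564824145
0 8 [ 0.4429 -0.355 ] 1.2143 0.0055589386488125725
0.008 4 [ 0.4465 -0.3544] 1.2246 0.0015391438946919522
0.008 4 [ 0.444  -0.3562] 1.2041 0.0015553191791525811
0.008 8 [ 0.4453 -0.3553] 1.2143 0.0031042834035790445
0.012 4 [ 0.4461 -0.3535] 1.2246 0.0017504419391224935
0.012 4 [ 0.4468 -0.3575] 1.2041 0.0018140880904876089
0.012 8 [ 0.4464 -0.3555] 1.2143 0.004424471299850852
stick top (array([ 0.4339, -0.3819,  0.1378]), np.float64(0.004020956718032241))
[0.5695 0.0021] 0.6598766581903116 [[ 0.0006 -0.    ]
 [ 0.0008 -0.0073]
 [-0.0045  0.0045]
 [ 0.0032  0.0028]]
jar [ 0.7091 -0.2613  0.055 ] crys (array([0.7149, 0.2468, 0.0388]), np.float64(0.0029185309886764488)) slab [ 0.347  -0.1661  0.012 ]
```

Run:
```python
import cv2,numpy as np
c=cv2.imread("pics/top0.png")[140:232,295:390]; d=cv2.imread("pics/scene0.png")[210:290,260:400]
g=lambda i,s:cv2.convertScaleAbs(cv2.resize(i,None,fx=s,fy=s,interpolation=cv2.INTER_CUBIC),alpha=2)
c=g(c,6)[:552];d=g(d,5.5)
cv2.imwrite("pics/crop2.png",c);cv2.imwrite("pics/crop3.png",d);print(c.shape,d.shape)
```

```text
(552, 570, 3) (440, 770, 3)
```

View pics/crop2.png

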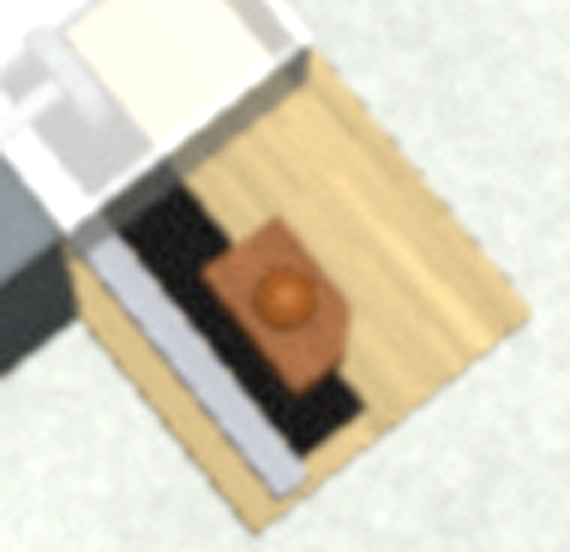

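View pics/crop3.png

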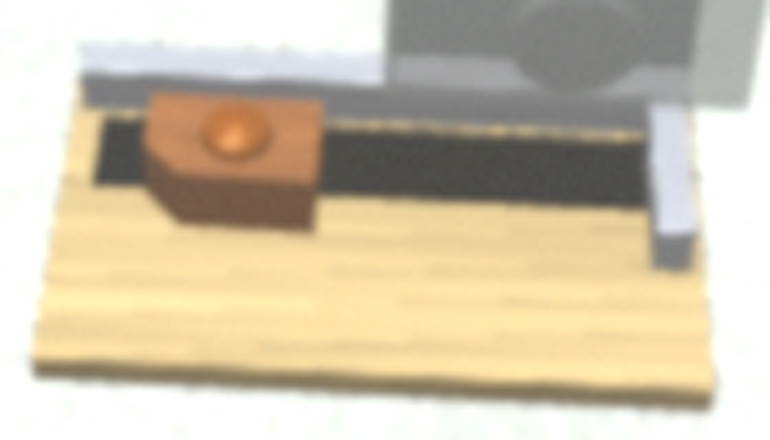

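Run:
```python
from h import *
t=lambda u,v:("top",(295+(u+.5)/6-.5,140+(v+.5)/6-.5))
s=lambda u,v:("scene",(260+(u+.5)/5.5-.5,210+(v+.5)/5.5-.5))
P=[(t(258,528),(-150,70,18)),(t(530,305),(-150,-120,18)),(t(308,475),(-145,30,46)),(t(280,497),(-145,50,46)),
(s(35,362),(-150,-120,18)),(s(713,392),(150,-120,18)),(s(83,43),(-145,50,46)),(s(85,75),(-145,30,46)),(s(652,233),(125,-55,46))]
L=np.array([p[1] for p in P])/1e3;W=[plane(*p[0],z) for p,z in zip(P,L[:,2])]
for i in(range(4),range(4,9),range(9)):
    i=list(i);o,th,r=rigid(L[i],np.array(W)[i]);print(o,th,r*1e3)
B=[(t(278,217),(40,-25)),(t(350,308),(-22,-25)),(t(203,266),(40,25)),(s(150,93),(-40,25)),(s(323,100),(40,25)),(s(318,186),(40,-25)),(s(182,179),(-22,-25)),(s(147,150),(-40,-7))]
Lb=np.array([p[1] for p in B])/1e3;Wb=[plane(*p[0],.054) for p in B]
for i in(range(3),range(3,8),range(8)):
    i=list(i);b,tb,r=rigid(Lb[i],np.array(Wb)[i]);print("blk",b,tb,r*1e3)
    M=R.from_euler('z',-th).as_matrix()[:2,:2];print(" in station",M@(b-o)*1e3,tb-th)
```

```text
[0.5665 0.0084] 0.6844309321734766 [[-2.4926  1.3254]
 [ 0.2279 -0.5494]
 [ 1.8043 -0.8413]
 [ 0.4604  0.0652]]
[0.5636 0.0034] 0.6694532488348928 [[-2.3771 -0.8297]
 [ 1.5381  1.0621]
 [ 1.1837 -0.3364]
 [-2.6322 -1.2656]
 [ 2.2875  1.3697]]
[0.5656 0.0047] 0.6680617414036589 [[-4.0763  0.2856]
 [-3.7814 -3.5357]
 [-0.2388 -2.3548]
 [-1.3274 -1.2434]
 [-0.6773  0.6012]
 [ 3.4967  2.1656]
 [ 3.0734  1.2357]
 [-0.7643  0.2893]
 [ 4.2955  2.5565]]
blk [ 0.5224 -0.0485] 0.6114100093815135 [[ 1.8717 -0.9477]
 [-0.59    0.1939]
 [-1.2817  0.7538]]
 in station [-66.8634 -15.0199] -0.05665173202214546
blk [ 0.5203 -0.0511] 0.6812771482230138 [[ 2.4574 -1.5106]
 [ 1.2085 -1.6117]
 [-1.1731  1.8527]
 [-0.7195  0.4864]
 [-1.7734  0.7833]]
 in station [-70.09   -15.7825] 0.013215406819354847
blk [ 0.5212 -0.0505] 0.6623704759060902 [[ 0.5329 -0.597 ]
 [-0.0501 -1.9953]
 [-4.6688 -0.4107]
 [ 3.2664 -0.0726]
 [ 2.9589 -1.3575]
 [-0.1626  1.5185]
 [-0.4386  1.0697]
 [-1.438   1.8448]]
 in station [-69.034  -15.9128] -0.005691265497568709
```

```bash
cat >> h.py <<'E'
ST=np.array([.565,.0045,0]);SY=.668;RE=np.array([.4458,-.3555,0]);RY=1.214
Rs=R.from_euler('z',SY);Rr=R.from_euler('z',RY)
def toolR(yaw,lean,flip):  # tool z along -stick, stick leaning back against heading yaw
    x=np.array([np.cos(yaw),np.sin(yaw),0]);z=x*np.sin(lean)-np.array([0,0,np.cos(lean)])
    y=np.cross([0,0,1],x)*flip;return R.from_matrix(np.c_[np.cross(y,z),y,z])
def plan(Rt,pt,cur=None):
    s=arm.state();p=np.array(s["ee_pos"]);Rc=R.from_rotvec(s["tool_rot"])
    rv=(Rc.inv()*Rt).as_rotvec();d=Rt.inv().apply(pt-p)
    print("t",s["time"],"rot units",np.degrees(rv)/5,"angle",np.degrees(np.linalg.norm(rv)),"then dp units",d/.04,"|mm|",np.linalg.norm(d)*1e3)
E
python3 - <<'E'
from h import *
ball=RE+Rr.apply([.045,0,.032]);L=np.radians(35)
for f in(1,-1):
    Rt=toolR(RY,L,f); z=Rt.as_matrix()[:,2]
    for s in(.19,.108): print(f,s,ball-s*z);plan(Rt,ball-s*z)
E
```

```text
1 0.19 [ 0.4235 -0.4155  0.1876]
t 0.1 rot units [ 7.7697 -3.757  24.6797] angle 130.7257684104572 then dp units [-2.6809 -5.4411  3.6142] |mm| 282.4337828620832
1 0.108 [ 0.4399 -0.3714  0.1205]
t 0.1 rot units [ 7.7697 -3.757  24.6797] angle 130.7257684104572 then dp units [-2.6809 -5.4411  5.6642] |mm| 331.9671791836255
-1 0.19 [ 0.4235 -0.4155  0.1876]
t 0.1 rot units [  3.1437   6.5015 -10.0335] angle 61.810736490585285 then dp units [2.6809 5.4411 3.6142] |mm| 282.4337828620832
-1 0.108 [ 0.4399 -0.3714  0.1205]
t 0.1 rot units [  3.1437   6.5015 -10.0335] angle 61.810736490585285 then dp units [2.6809 5.4411 5.6642] |mm| 331.9671791836255
```

```bash
python3 -m creep '{"rotation":[[0.26,0.54,-0.84],[0.26,0.54,-0.84],[0.26,0.54,-0.84],[0.26,0.54,-0.84],[0.26,0.54,-0.84],[0.26,0.54,-0.84],[0.26,0.54,-0.84],[0.26,0.54,-0.84],[0.26,0.54,-0.84],[0.26,0.54,-0.84],[0.26,0.54,-0.84],[0.26,0.54,-0.84]],"dp":[[0,0,0],[0,0,0],[0,0,0],[0,0,0],[0,0,0],[0,0,0],[0,0,0],[0,0,0],[0,0,0],[0,0,0],[0,0,0],[0,0,0]],"grip":[-1,-1,-1,-1,-1,-1,-1,-1,-1,-1,-1,-1]}'
python3 -m creep '{"rotation":[[0,0,0],[0,0,0],[0,0,0],[0,0,0],[0,0,0],[0,0,0],[0,0,0],[0,0,0],[0,0,0],[0,0,0]],"dp":[[0.34,0.68,0.45],[0.34,0.68,0.45],[0.34,0.68,0.45],[0.34,0.68,0.45],[0.34,0.68,0.45],[0.34,0.68,0.45],[0.34,0.68,0.45],[0.30,0.68,0.45],[0,0,0],[0,0,0]],"grip":[-1,-1,-1,-1,-1,-1,-1,-1,-1,-1]}'
python3 - <<'E'
from h import *
ball=RE+Rr.apply([.045,0,.032]);Rt=toolR(RY,np.radians(35),-1); z=Rt.as_matrix()[:,2]
plan(Rt,ball-.19*z);print(arm.state()["joint_positions"])
b=imaging.grab_frame("scene");a=imaging.grab_frame("top")
a,b=a[150:290,370:510,::-1],b[220:360,100:280,::-1]
g=lambda i:cv2.convertScaleAbs(cv2.resize(i,(0,0),fx=2.5,fy=2.5,interpolation=cv2.INTER_CUBIC),alpha=1.6)
cv2.imwrite("pics/pre.png",np.hstack([g(a),g(b)])[:, :800])
E
```

```text
time: 1.3
ee_pos: [0.1598, -0.5, 0.2448]
tool_rot: [-2.22, -1.554, -0.701]
ft_force: [0.5, 0.5, -0.6]
finger_gap: 0.0851
grip_force: 0.0
time: 2.3
ee_pos: [0.4234, -0.415, 0.1881]
tool_rot: [-2.222, -1.552, -0.697]
ft_force: [-0.2, 0.6, 0.2]
finger_gap: 0.0854
grip_force: 0.0
t 2.3 rot units [-0.0196  0.0412  0.0595] angle 0.3748851057822779 then dp units [-0.0158  0.0045  0.0023] |mm| 0.6647645999454773
[-1.0109  0.6774  0.2383  1.5331  0.4688  0.8139]
```

View pics/pre.png

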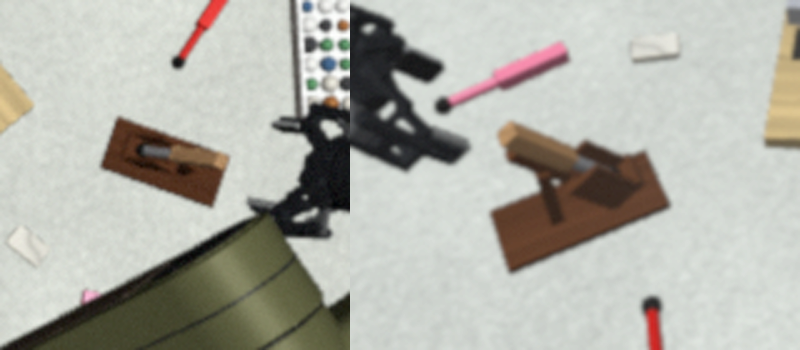

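The jaws (top crop ≈(285,125) and (260,205)) straddle the line of the handle end at (218,160), so I'll advance and close.

```bash
python3 -m creep '{"rotation":[[0,0,0],[0,0,0],[0,0,0],[0,0,0],[0,0,0],[0,0,0],[0,0,0]],"dp":[[0,0,0.4],[0,0,0.4],[0,0,0.4],[0,0,0.4],[0,0,0.3],[0,0,0.15],[0,0,0]],"grip":[-1,-1,-1,-1,-1,-1,-1]}'
python3 -m creep '{"rotation":[[0,0,0],[0,0,0],[0,0,0],[0,0,0],[0,0,0],[0,0,0],[0,0,0],[0,0,0],[0,0,0],[0,0,0]],"dp":[[0,0,0],[0,0,0],[0,0,0],[0,0,0],[0,0,0],[0,0,0],[0,0,0],[0,0,0],[0,0,0],[0,0,0]],"grip":[-0.5,0,0.5,1,1,1,1,1,1,1]}'
```

```text
time: 3.1
ee_pos: [0.4388, -0.372, 0.1212]
tool_rot: [-2.225, -1.55, -0.699]
ft_force: [0.2, -0.1, 0.0]
finger_gap: 0.0854
grip_force: 0.0
time: 4.1
ee_pos: [0.4397, -0.3722, 0.1217]
tool_rot: [-2.225, -1.552, -0.699]
ft_force: [-1.1, -2.0, 3.5]
finger_gap: 0.0169
grip_force: 60.0
```

Gripped: 60 N, gap about 17 mm. I'll lift straight up (up = +0.574·x − 0.819·z in the tool frame), then plan the push stance.

```bash
python3 -m creep '{"rotation":[[0,0,0],[0,0,0],[0,0,0],[0,0,0],[0,0,0],[0,0,0],[0,0,0]],"dp":[[0.2,0,-0.29],[0.4,0,-0.57],[0.4,0,-0.57],[0.4,0,-0.57],[0.2,0,-0.29],[0,0,0],[0,0,0]],"grip":[1,1,1,1,1,1,1]}'
cat >> h.py <<'E'
G=(np.array([.4397,-.3722,.1217]),R.from_rotvec([-2.225,-1.552,-.699]))
bo=G[1].inv().apply(RE+Rr.apply([.045,0,.032])-G[0])  # ball in tool frame
def ballst():
    s=arm.state();p=np.array(s["ee_pos"])+R.from_rotvec(s["tool_rot"]).apply(bo)
    f=Rs.inv().apply(s["ft_force"]);return Rs.inv().apply(p-ST)*1e3,f
def planball(xyz,yaw=SY,lean=45):
    Rt=toolR(yaw,np.radians(lean),-1);p=ST+Rs.apply(np.array(xyz)/1e3);plan(Rt,p-Rt.apply(bo))
    M=Rt.inv()*Rs;print("per station mm in units: x",M.apply([1,0,0])/40,"y",M.apply([0,1,0])/40,"z",M.apply([0,0,1])/40)
E
python3 - <<'E'
from h import *
print("bo",bo,"grip misalign",np.degrees((G[1].inv()*toolR(RY,np.radians(35),-1)).as_rotvec()),ballst())
planball((-65,-80,120))
E
```

```text
time: 4.8
ee_pos: [0.4395, -0.3714, 0.2331]
tool_rot: [-2.224, -1.552, -0.699]
ft_force: [1.0, 0.4, -0.7]
finger_gap: 0.0172
grip_force: 59.4
bo [ 0.0005 -0.0002  0.1095] grip misalign [0.0676 0.2602 0.2581] (array([-277.811 , -184.5526,  143.3767]), array([ 1.0532, -0.3553, -0.673 ]))
t 4.8 rot units [-4.0156  1.988   4.8627] angle 33.06178462640625 then dp units [ 2.6984 -3.4268  3.9706] |mm| 235.9324157347376
per station mm in units: x [0.0177 0.     0.0177] y [ 0.    -0.025  0.   ] z [ 0.0177  0.     -0.0177]
```

```bash
python3 -m creep '{"rotation":[[-0.5,0.25,0.61],[-0.5,0.25,0.61],[-0.5,0.25,0.61],[-0.5,0.25,0.61],[-0.5,0.25,0.61],[-0.5,0.25,0.61],[-0.5,0.25,0.61],[-0.5,0.25,0.61]],"dp":[[0,0,0],[0,0,0],[0,0,0],[0,0,0],[0,0,0],[0,0,0],[0,0,0],[0,0,0]],"grip":[1,1,1,1,1,1,1,1]}'
python3 -m creep '{"rotation":[[0,0,0],[0,0,0],[0,0,0],[0,0,0],[0,0,0],[0,0,0],[0,0,0],[0,0,0],[0,0,0],[0,0,0],[0,0,0],[0,0,0]],"dp":[[0.17,-0.21,0.25],[0.34,-0.43,0.5],[0.34,-0.43,0.5],[0.34,-0.43,0.5],[0.34,-0.43,0.5],[0.34,-0.43,0.5],[0.34,-0.43,0.5],[0.34,-0.43,0.5],[0.17,-0.21,0.25],[0,0,0],[0,0,0],[0,0,0]],"grip":[1,1,1,1,1,1,1,1,1,1,1,1]}'
python3 - <<'E'
from h import *
print(ballst(),arm.state()["joint_positions"]);planball((-65,-80,37))
b=imaging.grab_frame("scene");a=imaging.grab_frame("top")
a,b=a[130:250,290:430,::-1],b[180:300,200:400,::-1]
g=lambda i:cv2.convertScaleAbs(cv2.resize(i,(0,0),fx=2.3,fy=2.3,interpolation=cv2.INTER_CUBIC),alpha=1.8)
cv2.imwrite("pics/st.png",np.hstack([g(a),g(b)]))
E
```

```text
time: 5.6
ee_pos: [0.4388, -0.3707, 0.2315]
tool_rot: [-2.541, -0.873, -1.052]
ft_force: [0.8, -0.5, -0.7]
finger_gap: 0.0171
grip_force: 59.3
time: 6.8
ee_pos: [0.5038, -0.1467, 0.1971]
tool_rot: [-2.542, -0.878, -1.052]
ft_force: [-0.3, -0.4, -0.6]
finger_gap: 0.0174
grip_force: 59.2
(array([-63.9982, -80.4472, 120.0744]), array([-0.4912, -0.1772, -0.5739])) [-0.7001  0.1897 -0.6373  0.5464  0.7656  1.8558]
t 6.8 rot units [-0.0116 -0.0023 -0.0343] angle 0.18122666556864486 then dp units [-1.4857 -0.0139  1.4508] |mm| 83.06573336300299
per station mm in units: x [0.0177 0.     0.0177] y [ 0.    -0.025  0.   ] z [ 0.0177  0.     -0.0177]
```

View pics/st.png

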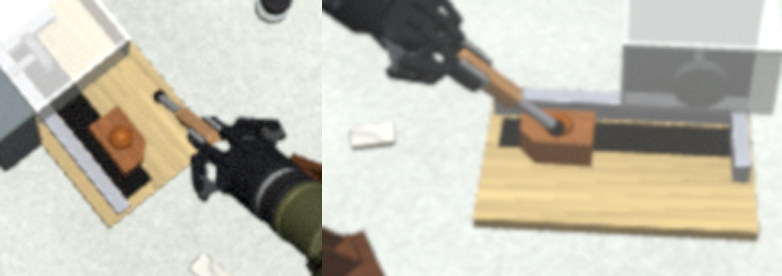

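```bash
python3 -c "
from h import *
print(tri((359.6,172.2),(303.5,235.7)), ST+Rs.apply([-.064,-.0804,.12]))"
python3 -m creep '{"rotation":[[0,0,0],[0,0,0],[0,0,0],[0,0,0],[0,0,0],[0,0,0],[0,0,0],[0,0,0]],"dp":[[-0.2,0,0.19],[-0.3,0,0.29],[-0.3,0,0.29],[-0.3,0,0.29],[-0.3,0,0.29],[-0.1,0,0.1],[0,0,0],[0,0,0]],"grip":[1,1,1,1,1,1,1,1]}'
python3 -m creep '{"rotation":[[0,0,0],[0,0,0],[0,0,0],[0,0,0],[0,0,0],[0,0,0],[0,0,0],[0,0,0],[0,0,0],[0,0,0]],"dp":[[0,-0.2,0],[0,-0.2,0],[0,-0.1,0],[0,-0.1,0],[0,-0.1,0],[0,-0.08,0],[0,-0.08,0],[0,-0.08,0],[0,-0.08,0],[0,0,0]],"grip":[1,1,1,1,1,1,1,1,1,1]}'
python3 -c "
from h import *
print(ballst())"
```

```text
(array([ 0.5664, -0.0979,  0.1199]), np.float64(0.0039022879430670337)) [ 0.5646 -0.0983  0.12  ]
time: 7.7
ee_pos: [0.503, -0.1473, 0.1145]
tool_rot: [-2.542, -0.879, -1.054]
ft_force: [0.3, 0.2, -0.3]
finger_gap: 0.0172
grip_force: 59.3
time: 8.7
ee_pos: [0.4772, -0.1144, 0.1142]
tool_rot: [-2.541, -0.88, -1.053]
ft_force: [1.2, -0.3, -0.2]
finger_gap: 0.0171
grip_force: 59.3
(array([-64.7451, -38.5979,  37.216 ]), array([ 0.7561, -0.9967, -0.2017]))
```

```bash
python3 -m creep '{"rotation":[[0,0,0],[0,0,0],[0,0,0],[0,0,0],[0,0,0],[0,0,0],[0,0,0]],"dp":[[0,-0.05,0],[0,-0.05,0],[0,-0.05,0],[0,-0.05,0],[0,-0.03,0],[0,0,0],[0,0,0]],"grip":[1,1,1,1,1,1,1]}'
python3 - <<'E'
from h import *
print(ballst())
b=imaging.grab_frame("scene");a=imaging.grab_frame("top")
a,b=a[140:230,295:395,::-1],b[205:285,260:390,::-1]
g=lambda i,s:cv2.convertScaleAbs(cv2.resize(i,s,interpolation=cv2.INTER_CUBIC),alpha=2)
cv2.imwrite("pics/pr.png",np.hstack([g(a,(320,288)),g(b,(468,288))]))
E
```

```text
time: 9.4
ee_pos: [0.4716, -0.1072, 0.1142]
tool_rot: [-2.541, -0.879, -1.052]
ft_force: [1.6, -1.3, -0.3]
finger_gap: 0.0174
grip_force: 59.4
(array([-64.7503, -29.4194,  37.1462]), array([ 0.4743, -2.0498, -0.2689]))
```

View pics/pr.png

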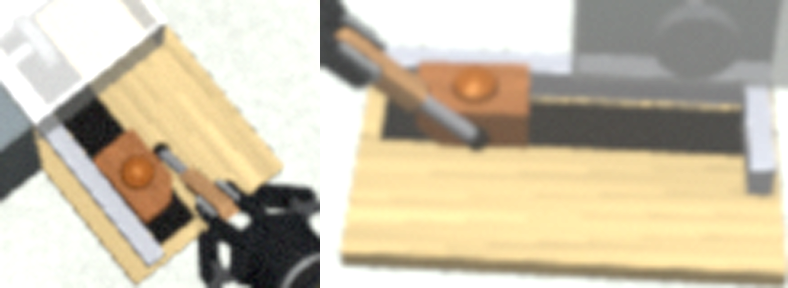

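The block is alongside the fence, with the ball on its outer face (scene crop 480,138). I'll press until the force rises.

```bash
python3 -m creep '{"rotation":[[0,0,0],[0,0,0],[0,0,0],[0,0,0],[0,0,0]],"dp":[[0,-0.03,0],[0,-0.03,0],[0,-0.03,0],[0,0,0],[0,0,0]],"grip":[1,1,1,1,1]}'
python3 -c "
from h import *
print(ballst())"
```

```text
time: 10.0
ee_pos: [0.4701, -0.1057, 0.1144]
tool_rot: [-2.543, -0.881, -1.054]
ft_force: [1.8, -4.1, 0.6]
finger_gap: 0.0171
grip_force: 59.6
(array([-64.9671, -27.5889,  37.3738]), array([-1.1087, -4.3581,  0.6009]))
```

```bash
python3 -m creep '{"rotation":[[0,0,0],[0,0,0],[0,0,0],[0,0,0],[0,0,0]],"dp":[[0,-0.04,0],[0,-0.04,0],[0,-0.04,0],[0,0,0],[0,0,0]],"grip":[1,1,1,1,1]}'
python3 -c "
from h import *
print(ballst())"
```

```text
time: 10.5
ee_pos: [0.4688, -0.1039, 0.1148]
tool_rot: [-2.547, -0.884, -1.057]
ft_force: [5.6, -7.0, -3.6]
finger_gap: 0.0176
grip_force: 59.1
(array([-64.9994, -25.7885,  37.6979]), array([ 0.0871, -8.9537, -3.5583]))
```

```bash
python3 -m creep '{"rotation":[[0,0,0],[0,0,0],[0,0,0],[0,0,0],[0,0,0],[0,0,0],[0,0,0],[0,0,0],[0,0,0],[0,0,0]],"dp":[[0,0.25,0],[0,0.35,0],[0,0,0],[-0.2,0,-0.2],[-0.3,0,-0.3],[-0.3,0,-0.3],[-0.26,0,-0.26],[0,0,0],[0,0,0],[0,0,0]],"grip":[1,1,1,1,1,1,1,1,1,1]}'
python3 - <<'E'
from h import *
print(ballst());planball((-125,-17,37))
b=imaging.grab_frame("scene");a=imaging.grab_frame("top")
a,b=a[140:230,295:395,::-1],b[205:285,260:390,::-1]
g=lambda i,s:cv2.convertScaleAbs(cv2.resize(i,s,interpolation=cv2.INTER_CUBIC),alpha=2)
cv2.imwrite("pics/pr2.png",np.hstack([g(a,(320,288)),g(b,(468,288))]))
E
```

```text
time: 11.5
ee_pos: [0.4341, -0.1559, 0.1139]
tool_rot: [-2.54, -0.879, -1.052]
ft_force: [-0.4, 0.3, 0.3]
finger_gap: 0.0169
grip_force: 59.7
(array([-124.2642,  -44.2866,   36.9443]), array([-0.1641,  0.4805,  0.2553]))
t 11.5 rot units [-0.0277 -0.0124 -0.0273] angle 0.20408447452055464 then dp units [-0.009  -0.6887 -0.014 ] |mm| 27.55790010983855
per station mm in units: x [0.0177 0.     0.0177] y [ 0.    -0.025  0.   ] z [ 0.0177  0.     -0.0177]
```

View pics/pr2.png

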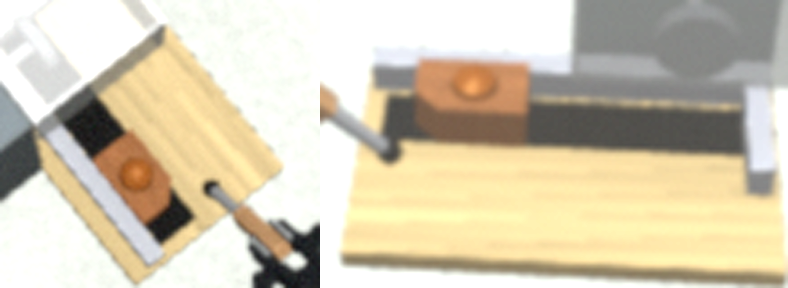

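```bash
cat >> h.py <<'E'
def crystal():
    for n in("top","scene"):
        f=imaging.grab_frame(n);h=cv2.cvtColor(f,cv2.COLOR_RGB2HSV)
        m=cv2.inRange(h,(5,170,90),(20,255,255))
        x0,y0,x1,y1=(295,120,400,235) if n=="top" else (255,200,400,290)
        k=np.zeros_like(m);k[y0:y1,x0:x1]=m[y0:y1,x0:x1]
        c,l,st,ce=cv2.connectedComponentsWithStats(k)
        if c<2: print(n,"none");continue
        i=1+st[1:,4].argmax();print(n,st[i,4],ce[i],"station mm",Rs.inv().apply(plane(n,ce[i],.058)-ST)*1e3)
E
python3 -m creep '{"rotation":[[0,0,0],[0,0,0],[0,0,0],[0,0,0],[0,0,0],[0,0,0]],"dp":[[0,-0.2,0],[0,-0.3,0],[0,-0.19,0],[0.15,0,0.15],[0.09,0,0.09],[0,0,0]],"grip":[1,1,1,1,1,1]}'
python3 - <<'E'
from h import *
print(ballst());crystal()
E
```

```text
time: 12.2
ee_pos: [0.4277, -0.126, 0.1143]
tool_rot: [-2.541, -0.881, -1.053]
ft_force: [0.4, 0.6, -0.5]
finger_gap: 0.0171
grip_force: 59.7
(array([-110.778 ,  -16.9678,   37.2459]), array([ 0.7409,  0.2293, -0.493 ]))
top 27 [337.4815 193.8889] station mm [-67.0318   4.2735  58.    ]
scene none
```

```bash
python3 -m creep '{"rotation":[[0,0,0],[0,0,0],[0,0,0],[0,0,0],[0,0,0],[0,0,0]],"dp":[[0.06,0,0.06],[0.06,0,0.06],[0.06,-0.01,0.06],[0.06,-0.01,0.06],[0.06,-0.01,0.06],[0,0,0]],"grip":[1,1,1,1,1,1]}'
python3 - <<'E'
from h import *
print(ballst());crystal()
E
```

```text
time: 12.9
ee_pos: [0.4412, -0.1163, 0.1141]
tool_rot: [-2.544, -0.882, -1.053]
ft_force: [0.7, -4.3, -3.3]
finger_gap: 0.0173
grip_force: 59.6
(array([-94.3228, -17.9886,  37.01  ]), array([-2.0841, -3.8297, -3.3123]))
top 24 [335.5  191.25] station mm [-56.7364   3.866   58.    ]
scene none
```

```bash
python3 -m creep '{"rotation":[[0,0,0],[0,0,0],[0,0,0],[0,0,0],[0,0,0],[0,0,0]],"dp":[[0.06,0,0.06],[0.06,0,0.06],[0.06,0,0.06],[0.06,0,0.06],[0.06,0,0.06],[0,0,0]],"grip":[1,1,1,1,1,1]}'
python3 - <<'E'
from h import *
print(ballst());crystal()
E
```

```text
time: 13.6
ee_pos: [0.4543, -0.1058, 0.1142]
tool_rot: [-2.544, -0.881, -1.053]
ft_force: [1.0, -5.4, -3.2]
finger_gap: 0.0169
grip_force: 59.8
(array([-77.5295, -17.8908,  37.0484]), array([-2.559 , -4.8763, -3.1837]))
top 25 [332.32 186.88] station mm [-39.8452   2.9443  58.    ]
scene none
```

Run:
```python
from h import *
f=imaging.grab_frame("scene")
h=cv2.cvtColor(f,cv2.COLOR_RGB2HSV)
# upper-face far/near edges in scene: saturated brown block mask
m=cv2.inRange(h,(3,90,40),(14,255,255));m[:200]=0;m[290:]=0;m[:,:255]=0;m[:,400:]=0
c,l,st,ce=cv2.connectedComponentsWithStats(m);i=1+st[1:,4].argmax();print(st[i],ce[i])
k=(l==i)
xs=np.arange(st[i,0]+8,st[i,0]+st[i,2]-5)
bot=np.array([(x,np.where(k[:,x])[0].max()) for x in xs],float)
top=np.array([(x,np.where(k[:,x])[0].min()) for x in xs],float)
for e,z in((bot,.018),(top,.054)):
    W=np.array([Rs.inv().apply(plane("scene",p,z)-ST) for p in e]);p=np.polyfit(W[:,0],W[:,1],1);print(p,np.std(np.polyval(p,W[:,0])-W[:,1]),W[[0,-1],0],W[:,1].mean())
```

```text
[297 222  32  24 613] [313.0065 232.8858]
[ 0.0107 -0.0113] 0.0010564391396885653 [-0.0626 -0.0162] -0.011759412928061624
[0.0612 0.0308] 6.208967359953453e-17 [-0.0652 -0.0185] 0.028197448133290195
```

Block is square (outer edge slope 0.01 rad), so I'll continue feeding.

```bash
python3 -m creep '{"rotation":[[0,0,0],[0,0,0],[0,0,0],[0,0,0],[0,0,0],[0,0,0],[0,0,0],[0,0,0]],"dp":[[0.06,0,0.06],[0.06,0,0.06],[0.06,0,0.06],[0.06,0,0.06],[0.06,0,0.06],[0.06,0,0.06],[0.06,0,0.06],[0,0,0]],"grip":[1,1,1,1,1,1,1,1]}'
python3 - <<'E'
from h import *
print(ballst());crystal()
E
```

```text
time: 14.55
ee_pos: [0.4729, -0.0912, 0.1141]
tool_rot: [-2.544, -0.88, -1.053]
ft_force: [0.7, -5.5, -2.7]
finger_gap: 0.0175
grip_force: 59.8
(array([-53.8653, -17.9302,  36.9968]), array([-2.8319, -4.7527, -2.7384]))
top 27 [327.2963 181.1481] station mm [-15.9549   3.7996  58.    ]
scene none
```

```bash
python3 -m creep '{"rotation":[[0,0,0],[0,0,0],[0,0,0],[0,0,0],[0,0,0],[0,0,0],[0,0,0],[0,0,0],[0,0,0],[0,0,0],[0,0,0]],"dp":[[0.07,0,0.07],[0.07,0,0.07],[0.07,0,0.07],[0.07,0,0.07],[0.07,0,0.07],[0.07,0,0.07],[0.07,0,0.07],[0.07,0,0.07],[0.07,0,0.07],[0.07,0,0.07],[0,0,0]],"grip":[1,1,1,1,1,1,1,1,1,1,1]}'
python3 - <<'E'
from h import *
print(ballst());crystal()
E
```

```text
time: 15.75
ee_pos: [0.5039, -0.0667, 0.1141]
tool_rot: [-2.545, -0.88, -1.052]
ft_force: [0.1, -5.8, -1.7]
finger_gap: 0.017
grip_force: 59.9
(array([-14.3481, -17.9449,  36.9262]), array([-3.5444, -4.6367, -1.7062]))
top 1 [321. 174.] station mm [14.0277  4.9468 58.    ]
scene none
```

```bash
python3 -m creep '{"rotation":[[0,0,0],[0,0,0],[0,0,0],[0,0,0],[0,0,0],[0,0,0],[0,0,0],[0,0,0],[0,0,0],[0,0,0],[0,0,0],[0,0,0]],"dp":[[0.08,0,0.08],[0.08,0,0.08],[0.08,0,0.08],[0.08,0,0.08],[0.08,0,0.08],[0.08,0,0.08],[0.08,0,0.08],[0.08,0,0.08],[0.08,0,0.08],[0.08,0,0.08],[0.08,0,0.08],[0,0,0]],"grip":[1,1,1,1,1,1,1,1,1,1,1,1]}'
python3 - <<'E'
from h import *
print(ballst())
E
python3 -m creep '{"rotation":[[0,0,0],[0,0,0],[0,0,0],[0,0,0],[0,0,0],[0,0,0]],"dp":[[0.04,0,0.04],[0.04,0,0.04],[0.04,0,0.04],[0.04,0,0.04],[0.04,0,0.04],[0,0,0]],"grip":[1,1,1,1,1,1]}'
python3 - <<'E'
from h import *
print(ballst())
E
```

```text
time: 17.05
ee_pos: [0.5429, -0.0361, 0.1139]
tool_rot: [-2.545, -0.879, -1.052]
ft_force: [1.5, -6.1, -1.8]
finger_gap: 0.0173
grip_force: 59.8
(array([ 35.1506, -18.0693,  36.6429]), array([-2.6047, -5.7713, -1.8173]))
time: 17.65
ee_pos: [0.5515, -0.0293, 0.1138]
tool_rot: [-2.546, -0.878, -1.051]
ft_force: [-1.5, -7.3, -1.2]
finger_gap: 0.0174
grip_force: 60.3
(array([ 46.0744, -18.1102,  36.5742]), array([-5.712 , -4.8279, -1.231 ]))
```

```bash
python3 -m creep '{"rotation":[[0,0,0],[0,0,0],[0,0,0],[0,0,0],[0,0,0],[0,0,0]],"dp":[[0.03,0,0.03],[0.03,0,0.03],[0.03,0,0.03],[0,-0.03,0],[0,0,0],[0,0,0]],"grip":[1,1,1,1,1,1]}'
python3 - <<'E'
from h import *
print(ballst())
E
```

```text
time: 18.25
ee_pos: [0.5552, -0.026, 0.1137]
tool_rot: [-2.548, -0.878, -1.052]
ft_force: [0.8, -9.1, -0.8]
finger_gap: 0.0175
grip_force: 60.1
(array([ 50.9483, -18.0133,  36.4449]), array([-5.0088, -7.6205, -0.7967]))
```

```bash
python3 -m creep '{"rotation":[[0,0,0],[0,0,0],[0,0,0],[0,0,0],[0,0,0]],"dp":[[0.03,0,0.03],[0.03,0,0.03],[0.03,0,0.03],[0,0,0],[0,0,0]],"grip":[1,1,1,1,1]}'
python3 - <<'E'
from h import *
print(ballst())
E
```

```text
time: 18.75
ee_pos: [0.5586, -0.0239, 0.1131]
tool_rot: [-2.552, -0.877, -1.05]
ft_force: [-3.9, -12.3, 1.0]
finger_gap: 0.0174
grip_force: 60.9
(array([ 54.7323, -18.648 ,  35.6217]), array([-10.6845,  -7.2222,   1.0083]))
```

```bash
python3 -m creep '{"rotation":[[0,0,0],[0,0,0],[0,0,0],[0,0,0],[0,0,0]],"dp":[[0.03,0,0.03],[0.03,0,0.03],[0.03,-0.02,0.03],[0,0,0],[0,0,0]],"grip":[1,1,1,1,1]}'
python3 - <<'E'
from h import *
print(ballst())
f=imaging.grab_frame("scene");h=cv2.cvtColor(f,cv2.COLOR_RGB2HSV)
m=cv2.inRange(h,(3,90,40),(14,255,255));m[:200]=0;m[290:]=0;m[:,:255]=0;m[:,400:]=0
c,l,st,ce=cv2.connectedComponentsWithStats(m);i=1+st[1:,4].argmax();print(st[i],ce[i])
for X in [(125,-20,18),(125,-20,54),(45,-20,18),(63,-20,18),(125,-20,46)]: print(X,proj("scene",ST+Rs.apply(np.array(X)/1e3)))
E
```

```text
time: 19.25
ee_pos: [0.5633, -0.0206, 0.1145]
tool_rot: [-2.551, -0.878, -1.054]
ft_force: [-5.1, -15.5, 5.2]
finger_gap: 0.0173
grip_force: 62.6
(array([ 60.6298, -19.2106,  37.1996]), array([-13.6616,  -9.0082,   5.1517]))
[347 227  31  21 529] [362.8696 236.4612]
(125, -20, 18) [378.0545 249.1294]
(125, -20, 54) [379.511  239.4957]
(45, -20, 18) [346.7113 247.7093]
(63, -20, 18) [353.749  248.0282]
(125, -20, 46) [379.1819 241.6723]
```

The block is at the stop: its mask spans columns 347–378, and the stop projects to 378. The over-travel probably pivoted the stick in the grip, so I'll back off along the chamfer normal, withdraw, and remeasure.

```bash
python3 -m creep '{"rotation":[[0,0,0],[0,0,0],[0,0,0],[0,0,0],[0,0,0],[0,0,0],[0,0,0],[0,0,0],[0,0,0],[0,0,0],[0,0,0],[0,0,0]],"dp":[[-0.09,0.12,-0.09],[-0.18,0.25,-0.18],[-0.25,0.2,-0.25],[-0.35,0,-0.35],[-0.4,0,-0.4],[-0.4,0,-0.4],[-0.4,0,-0.4],[-0.4,0,-0.4],[-0.3,0,-0.3],[0,0,0],[0,0,0],[0,0,0]],"grip":[1,1,1,1,1,1,1,1,1,1,1,1]}'
python3 - <<'E'
from h import *
b,f=ballst();print(b,f)
f=imaging.grab_frame("scene");h=cv2.cvtColor(f,cv2.COLOR_RGB2HSV)
m=cv2.inRange(h,(3,90,40),(14,255,255));m[:200]=0;m[290:]=0;m[:,:330]=0;m[:,400:]=0
c,l,st,ce=cv2.connectedComponentsWithStats(m);i=1+st[1:,4].argmax();print(st[i],ce[i])
P=Rs.apply(b/1e3)+ST;t=imaging.grab_frame("top")
pts={}
for n,im in(("top",t),("scene",f)):
    q=proj(n,P);x,y=np.round(q).astype(int);print(n,"expect ball",q)
    g=cv2.cvtColor(im,cv2.COLOR_RGB2GRAY)[y-12:y+13,x-12:x+13];d=(g<45).astype(np.uint8)
    c,l,s,ce2=cv2.connectedComponentsWithStats(d);print([(s[j,4],ce2[j]+[x-12,y-12]) for j in range(1,c) if s[j,4]>4])
ft=cv2.resize(t[130:250,290:430,::-1],None,fx=2.3,fy=2.3,interpolation=cv2.INTER_CUBIC);fs=cv2.resize(f[180:300,200:400,::-1],None,fx=2.3,fy=2.3,interpolation=cv2.INTER_CUBIC)
cv2.imwrite("pics/back.png",cv2.convertScaleAbs(np.hstack([ft,fs]),alpha=1.8))
E
```

```text
time: 20.5
ee_pos: [0.4535, -0.1307, 0.1142]
tool_rot: [-2.539, -0.88, -1.053]
ft_force: [0.6, 0.3, -0.8]
finger_gap: 0.0179
grip_force: 60.7
[-93.4069 -36.5045  37.2564] [ 0.6517 -0.1465 -0.7968]
[347 227  31  21 558] [362.1541 236.7384]
top expect ball [352.7684 193.3464]
[(np.int32(106), array([344.8679, 200.0943])), (np.int32(9), array([353.2222, 193.4444]))]
scene expect ball [292.0765 244.9807]
[(np.int32(226), array([293.5752, 237.9248]))]
```

View pics/back.png

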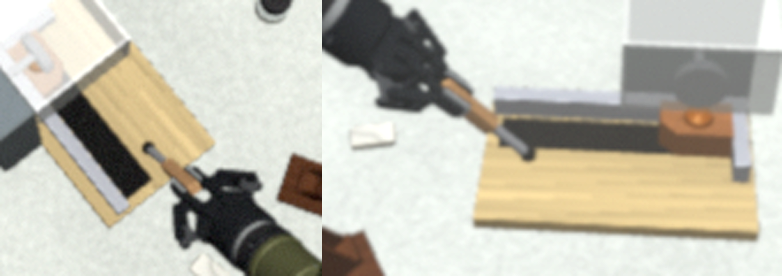

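Block is home against stop and fence (scene crop 697,130). The ball shows at top (355,194) and scene (290,246), slightly behind where I expected it. I'll work out the pivot.

Run:
```python
from h import *
b,_=ballst()
for d in(0,5,8,11,14):
    X=ST+Rs.apply((b+np.array([-.707,0,-.707])*d)/1e3);print(d,proj("top",X),proj("scene",X))
for a in((353.2,193.4),(354.5,194.2),(355.2,194.3)): 
    w,e=tri(a,(289.6,246.5));print(a,Rs.inv().apply(w-ST)*1e3-b,e)
t=imaging.grab_frame("top");g=cv2.cvtColor(t,cv2.COLOR_RGB2GRAY);print(g[188:201,346:364])
s=imaging.grab_frame("scene");g=cv2.cvtColor(s,cv2.COLOR_RGB2GRAY);print(g[238:254,280:300])
```

```text
0 [352.7832 193.3425] [292.0694 245.0091]
5 [353.4409 194.3821] [290.7119 245.8924]
8 [353.8342 195.0039] [289.9003 246.4204]
11 [354.2266 195.6242] [289.0909 246.9471]
14 [354.618 196.243] [288.2836 247.4724]
(353.2, 193.4) [-3.3982 -1.8603 -3.1356] 0.0055460690700440945
(354.5, 194.2) [-5.6425 -2.9157 -2.6397] 0.0007982187791333965
(355.2, 194.3) [-6.4325 -4.1058 -1.5745] 0.001087555548476024
[[105 108 111 111 108 105 104 105 109 110 109 109 111 112 112 108 107 106]
 [104 105 109 112 111 108 103 105 107 109 109 109 110 111 112 111 108 106]
 [104 102 106 110 111 110 107 102 101 104 107 109 109 109 111 113 110 108]
 [103 104 105 107 109 111 101  79  74  82  96 107 109 109 110 111 111 109]
 [104 103 104 105 106 100  75  46  35  46  70  92 107 109 107 110 111 111]
 [103 105 102 103 104  89  47  22  30  41  57  83 105 109 106 109 108 110]
 [ 93 104 104 103 102  84  36  27  48  62  70  81  97 106 108 109 108 110]
 [ 79 100 104 104 101  86  44  33  54  65  71  75  86  98 106 109 109 108]
 [ 50  85 101 105 103  96  75  50  51  61  66  73  78  87  99 107 109 107]
 [ 28  57  86 102 104 102  
[... 934 characters left out ...]
  97  96
   95  96]
 [112 111 109 104  92  77  67  65  59  49  40  44  65  92 106 110 111 110
  110 110]
 [112 112 112 110 104  88  67  53  46  41  38  45  67  94 109 112 112 112
  112 112]
 [112 113 113 112 110  97  74  51  40  38  39  48  72  97 110 113 112 112
  112 112]
 [117 116 116 116 115 109  92  71  55  50  54  69  89 107 113 115 115 115
  114 114]
 [119 119 119 119 119 116 110  97  87  82  87  99 109 115 118 118 118 118
  118 118]
 [119 120 120 120 120 120 117 114 109 107 109 113 117 118 119 118 119 119
  119 119]
 [118 118 119 119 119 119 119 118 117 116 115 115 114 115 115 115 115 115
  115 116]
 [116 116 116 116 117 116 117 117 117 116 114 114 113 113 113 113 113 113
  113 113]]
```

```bash
cat >> h.py <<'E'
bo2=bo+np.array([-.007,.0015,0])
def planrest(dz):
    Rt=toolR(RY,np.radians(38.5),-1);p=RE+Rr.apply([.045,0,.032+dz/1e3]);plan(Rt,p-Rt.apply(bo2))
    print("up 1mm units",Rt.inv().apply([0,0,1])/40)
E
python3 -m creep '{"rotation":[[0,0,0],[0,0,0],[0,0,0],[0,0,0],[0,0,0],[0,0,0],[0,0,0]],"dp":[[0.2,0,-0.2],[0.45,0,-0.45],[0.45,0,-0.45],[0.45,0,-0.45],[0.4,0,-0.4],[0,0,0],[0,0,0]],"grip":[1,1,1,1,1,1,1]}'
python3 -c "
from h import *
planrest(110)"
```

```text
time: 21.4
ee_pos: [0.4535, -0.1317, 0.2244]
tool_rot: [-2.542, -0.881, -1.053]
ft_force: [-0.5, 1.1, -1.7]
finger_gap: 0.0171
grip_force: 60.7
t 21.4 rot units [ 4.1588 -1.2771 -4.6804] angle 31.95046369809462 then dp units [-4.3943  1.7432 -3.7292] |mm| 240.85185836447894
up 1mm units [ 0.0156  0.     -0.0196]
```

```bash
python3 -m creep '{"rotation":[[0.52,-0.16,-0.585],[0.52,-0.16,-0.585],[0.52,-0.16,-0.585],[0.52,-0.16,-0.585],[0.52,-0.16,-0.585],[0.52,-0.16,-0.585],[0.52,-0.16,-0.585],[0.52,-0.16,-0.585]],"dp":[[0,0,0],[0,0,0],[0,0,0],[0,0,0],[0,0,0],[0,0,0],[0,0,0],[0,0,0]],"grip":[1,1,1,1,1,1,1,1]}'
python3 -m creep '{"rotation":[[0,0,0],[0,0,0],[0,0,0],[0,0,0],[0,0,0],[0,0,0],[0,0,0],[0,0,0],[0,0,0],[0,0,0],[0,0,0]],"dp":[[-0.27,0.11,-0.23],[-0.55,0.22,-0.47],[-0.55,0.22,-0.47],[-0.55,0.22,-0.47],[-0.55,0.22,-0.47],[-0.55,0.22,-0.47],[-0.55,0.22,-0.47],[-0.55,0.22,-0.47],[-0.27,0.11,-0.23],[0,0,0],[0,0,0]],"grip":[1,1,1,1,1,1,1,1,1,1,1]}'
python3 - <<'E'
from h import *
planrest(110)
s=arm.state();P=np.array(s["ee_pos"])+R.from_rotvec(s["tool_rot"]).apply(bo2);print("ball est",P)
for n in("top","scene"):
    q=proj(n,P);x,y=np.round(q).astype(int);g=cv2.cvtColor(imaging.grab_frame(n),cv2.COLOR_RGB2GRAY);print(n,q);print(g[y-9:y+10,x-9:x+10])
E
```

```text
time: 22.2
ee_pos: [0.4528, -0.1314, 0.2226]
tool_rot: [-2.178, -1.514, -0.758]
ft_force: [0.3, -0.6, -0.8]
finger_gap: 0.0171
grip_force: 60.6
time: 23.3
ee_pos: [0.438, -0.3729, 0.231]
tool_rot: [-2.182, -1.51, -0.762]
ft_force: [1.0, -0.1, -1.0]
finger_gap: 0.0172
grip_force: 60.5
t 23.3 rot units [-0.0104 -0.0221 -0.0379] angle 0.22546351484156807 then dp units [ 0.0309 -0.0015 -0.0006] |mm| 1.2377859612665745
up 1mm units [ 0.0156  0.     -0.0196]
ball est [ 0.4612 -0.314   0.1413]
top [434.6697 205.173 ]
[[136 135 135 134 132 132 133 133 134 134 133 135 136 135 133 133 133 134
  135]
 [135 133 132 132 131 133 132 133 135 135 133 134 135 135 131 131 132 135
  136]
 [132 134 134 134 134 132 132 136 133 135 133 135 134 133 130 131 134 135
  137]
 [110 123 133 136 134 133 133 135 134 132 133 134 134 130 130 133 136 137
  137]
 [ 68  89 103 112 123 130 131 134 134 130 131 134 133 131 134 134 136 137
  138]
 [ 43  49  56  69  89 100 106 115 113 109 119 132 132 133 136 136 136 134
  135]
 [ 37  37  40  43  48  54  63  73  66  65  85 113 132 134 135 132 130 131
  132]
 [ 30  32  31  31
[... 1821 characters left out ...]
  41  33  27  28  42  78 112 130 133 133 133
  133]
 [132 131 130 124 107  76  46  32  27  27  37  62  97 124 133 133 133 133
  132]
 [133 132 133 131 122 100  71  50  42  49  67  93 118 131 134 133 132 133
  133]
 [134 134 133 133 131 121 105  90  81  86 102 119 130 134 133 133 132 132
  134]
 [134 134 134 135 133 132 126 120 116 118 124 131 134 135 134 133 133 133
  134]
 [133 134 134 135 135 135 134 131 131 131 132 135 135 134 134 133 134 133
  134]
 [134 134 134 135 135 135 134 134 134 134 134 134 133 132 132 133 133 133
  132]
 [136 135 134 134 133 133 133 132 134 134 134 133 133 132 132 132 132 133
  132]
 [137 136 134 133 133 132 131 131 132 134 135 134 133 132 132 131 132 132
  131]]
```

```bash
python3 -m creep '{"rotation":[[0,0,0],[0,0,0],[0,0,0],[0,0,0],[0,0,0],[0,0,0],[0,0,0]],"dp":[[0.03,0,0],[-0.23,0,0.29],[-0.31,0,0.39],[-0.31,0,0.39],[-0.16,0,0.2],[0,0,0],[0,0,0]],"grip":[1,1,1,1,1,1,1]}'
python3 -m creep '{"rotation":[[0,0,0],[0,0,0],[0,0,0],[0,0,0],[0,0,0],[0,0,0],[0,0,0]],"dp":[[-0.1,0,0.12],[-0.1,0,0.12],[-0.06,0,0.08],[-0.06,0,0.08],[-0.06,0,0.08],[0,0,0],[0,0,0]],"grip":[1,1,1,1,1,1,1]}'
python3 -c "
from h import *
planrest(0)"
```

```text
time: 24.1
ee_pos: [0.4391, -0.3715, 0.1688]
tool_rot: [-2.181, -1.514, -0.762]
ft_force: [0.4, -0.7, -0.4]
finger_gap: 0.0171
grip_force: 60.5
time: 24.8
ee_pos: [0.4389, -0.3716, 0.1436]
tool_rot: [-2.181, -1.513, -0.762]
ft_force: [0.1, 0.8, -1.3]
finger_gap: 0.0175
grip_force: 60.5
t 24.8 rot units [-0.0066 -0.0087 -0.0126] angle 0.08321451122635419 then dp units [-0.3495 -0.01    0.4194] |mm| 21.842953720852318
up 1mm units [ 0.0156  0.     -0.0196]
```

```bash
python3 -m creep '{"rotation":[[0,0,0],[0,0,0],[0,0,0],[0,0,0],[0,0,0],[0,0,0]],"dp":[[-0.06,0,0.07],[-0.06,0,0.07],[-0.06,0,0.07],[-0.06,0,0.07],[0,0,0],[0,0,0]],"grip":[1,1,1,1,1,1]}'
python3 -m creep '{"rotation":[[0,0,0],[0,0,0],[0,0,0],[0,0,0]],"dp":[[-0.03,0,0.035],[-0.03,0,0.035],[0,0,0],[0,0,0]],"grip":[1,1,1,1]}'
python3 -c "
from h import *
planrest(0)"
```

```text
time: 25.4
ee_pos: [0.4386, -0.3721, 0.1288]
tool_rot: [-2.181, -1.513, -0.762]
ft_force: [-0.1, -0.2, -0.1]
finger_gap: 0.0174
grip_force: 60.5
time: 25.8
ee_pos: [0.4386, -0.3723, 0.1252]
tool_rot: [-2.181, -1.514, -0.762]
ft_force: [0.1, -0.4, -1.6]
finger_gap: 0.0171
grip_force: 60.5
t 25.8 rot units [-0.0055 -0.0068 -0.0116] angle 0.07273300614583525 then dp units [-0.05   -0.0099  0.0707] |mm| 3.484234842818531
up 1mm units [ 0.0156  0.     -0.0196]
```

```bash
python3 -m creep '{"rotation":[[0,0,0],[0,0,0],[0,0,0],[0,0,0]],"dp":[[-0.025,0,0.035],[-0.02,0,0.03],[0,0,0],[0,0,0]],"grip":[1,1,1,1]}'
```

```text
time: 26.2
ee_pos: [0.4391, -0.3716, 0.1225]
tool_rot: [-2.181, -1.513, -0.763]
ft_force: [0.7, 2.4, 2.8]
finger_gap: 0.017
grip_force: 60.7
```

```bash
python3 -m creep '{"rotation":[[0,0,0],[0,0,0],[0,0,0],[0,0,0],[0,0,0],[0,0,0],[0,0,0],[0,0,0],[0,0,0],[0,0,0]],"dp":[[0,0,0],[0,0,0],[0,0,0],[0,0,0],[0,0,0],[0,0,0],[0,0,0],[0,0,0],[0,0,0],[0,0,0]],"grip":[0.5,0.3,0,-0.5,-1,-1,-1,-1,-1,-1]}'
python3 -m creep '{"rotation":[[0,0,0],[0,0,0],[0,0,0],[0,0,0],[0,0,0],[0,0,0],[0,0,0],[0,0,0]],"dp":[[0,0,-0.2],[0,0,-0.4],[0,0,-0.5],[0,0,-0.6],[0,0,-0.6],[0,0,-0.6],[0,0,0],[0,0,0]],"grip":[-1,-1,-1,-1,-1,-1,-1,-1]}'
python3 - <<'E'
from h import *
o=cv2.imread("pics/scene0.png");n=imaging.grab_frame("scene")[:,:,::-1]
o2=cv2.imread("pics/top0.png");n2=imaging.grab_frame("top")[:,:,::-1]
# compare rest area & bystanders with first frames
for nm,a,b,(x0,y0,x1,y1) in(("scene rest",o,n,(150,255,235,330)),("top rest",o2,n2,(405,190,470,238)),("scene jar",o,n,(285,325,318,365)),("crystal",o,n,(420,195,440,230)),("slab",o,n,(205,228,236,248)),("top jar",o2,n2,(398,118,420,142))):
    d=cv2.absdiff(a[y0:y1,x0:x1],b[y0:y1,x0:x1]).max(2);print(nm,(d>20).sum(),d.max())
h=lambda f,r:[ce for ce in [cv2.connectedComponentsWithStats(cv2.inRange(cv2.cvtColor(f[r[1]:r[3],r[0]:r[2]],cv2.COLOR_BGR2HSV),(8,80,70),(25,255,255)))] ]
for nm,a,b,r in(("scene",o,n,(150,255,235,330)),("top",o2,n2,(405,190,470,238))):
    for f in(a,b):
        c,l,st,ce=h(np.ascontiguousarray(f),r)[0];i=1+st[1:,4].argmax() if c>1 else 0;print(nm,"handle blob",st[i],ce[i])
f=n;m=cv2.inRange(cv2.cvtColor(np.ascontiguousarray(f),cv2.COLOR_BGR2HSV),(3,90,40),(14,255,255));m[:200]=0;m[290:]=0;m[:,:330]=0;m[:,400:]=0
c,l,st,ce=cv2.connectedComponentsWithStats(m);i=1+st[1:,4].argmax();print("block",st[i],ce[i])
for X in [(125,-20,18),(45,-2,54),(125,-20,54)]: print(proj("scene",ST+Rs.apply(np.array(X)/1e3)))
E
```

```text
time: 27.2
ee_pos: [0.4387, -0.3721, 0.1221]
tool_rot: [-2.182, -1.514, -0.762]
ft_force: [-0.0, -0.2, 0.4]
finger_gap: 0.0851
grip_force: 0.0
time: 28.0
ee_pos: [0.4135, -0.4403, 0.2128]
tool_rot: [-2.183, -1.514, -0.762]
ft_force: [-1.0, 0.8, -0.4]
finger_gap: 0.0853
grip_force: 0.0
scene rest 2 23
top rest 6 25
scene jar 0 4
crystal 0 3
slab 0 3
top jar 0 15
scene handle blob [ 10  14  31  15 142] [23.3803 20.8028]
scene handle blob [ 10  15  31  15 146] [23.1849 21.2877]
top handle blob [ 33  18  23  10 101] [44.901  22.1386]
top handle blob [ 33  17  23  11 118] [44.2458 21.4407]
block [347 227  31  21 562] [362.1868 236.7865]
[378.0545 249.1294]
[347.4897 232.8835]
[379.511  239.4957]
```

The stick is seated within a pixel of its original picture, the block is at its home outline, and the bystanders are unchanged. Handing in.

```bash
python3 -c "
from station import arm
print(arm.finish_job())"
```

```text
the job is handed in; nothing more can be done
None
```

I handed the job in at about 28 s, with no verdict returned: the cameras show the block home against stop and fence, the stick back in its rest, and the crystal point, jar and slab unmoved.

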